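# Fit the second telescopic leg to a sign panel and set its length

### The job

A sign panel lies face down on the bench with one telescopic leg already fitted in its mount. Take away the spanner left lying across the empty mount beside it and lay it aside on the bench or panel, then lay the loose leg into that mount, its plate flat and square in the pocket and its foot out over the panel's edge like its neighbour's, and let go of it; then take it again by its foot and draw the inner tube out until the sprung button pops up through the next hole. Leave it locked and seated there, and do not shift the other things on the bench.

Things in the scene. Friction and masses are not known exactly. Their poses are not given: they have to be found in the camera images.
- leg: the loose telescopic leg, lying plate down. Origin: underside of its plate, under the tube's centre line; x along the tube to the foot, z up. Steel plate 6 mm thick, from x = -45 to +75 mm, 64 mm wide, but a tongue 36 mm wide from x = -45 to -31. Whole leg 0.54 kg (+-25 %), balances near x = 30 mm
- leg_tube (a point): middle of the loose leg's outer tube, at x = 15, z = 21 mm in the leg's frame. Square aluminium tube 30 x 30 mm, 120 mm long, welded along the plate: its sides are at y = +-15 mm and stand from the plate's top (z = 6) to z = 36 mm. Round 12.5 mm holes in its top at x = -25, 15 and 55 mm of the leg's frame
- leg_foot (a point): centre of the black rubber foot, a round disc 34 mm in diameter and 20 mm long along the tube's axis, on the end of the loose leg's 22.5 mm square inner tube; in the leg's frame at x = 107 mm + joint leg_inner, y = 0, z = 21 mm; x points outward along the tube
- leg_inner (a joint): how far the inner tube is drawn out of the loose leg's outer tube, m: 0 with the button in the middle hole, 0.040 in the last hole (nearest the tube's mouth), the one to reach. Starts between them, at 0.011 to 0.028, and stays where left: sliding takes 3 to 6 N until the button pops; then it is locked (play 1.5 mm)
- leg_button (a joint): inward travel of the loose leg's brass spring button (10 mm in diameter, carried by the inner tube), m: about 0.009 while trapped unseen under the tube's top wall between holes, 0 when it has popped up through a hole and stands 6 mm proud of the tube
- mount: the empty leg mount, fixed on the panel's back: dark steel tray 140 x 88 mm, its pocket the outline of the leg's plate and tongue, 2 mm larger all round, with a rounded rim 7 mm high and thick. Origin on the pocket floor, 12 mm above the bench: the seated leg's frame coincides with it. x points to where the foot must stand out, z up; the panel ends at x = 85 mm, then bare bench
- fitted: the leg already fitted in the other mount, fixed: same shape, origin and axes as the loose leg when seated, 148 mm beside the empty mount, drawn out to the last hole with its button up; highest point 54 mm above the bench
- panel: white sign panel, face down on felt, fixed: 260 (x) x 360 (y) mm, back 9 mm above the bench, origin under its centre; x points to the lower edge, over which the feet stand out. A stiffener rail 20 mm high runs along the opposite edge
- spanner: flat steel spanner, 150 mm long along its x, 6 mm thick, origin under its middle, where its shank is 14 mm wide (y) over a length of 96 mm; the ends are 26 mm wide. It starts lying crosswise on the rim of the empty mount, its underside 7 mm above the pocket floor
- driver: aluminium LED power supply, bystander, 150 x 68 x 37 mm (x, y, z), origin under its centre; lies near the loose leg's side
- tape: roll of packing tape, bystander, lying flat, 104 mm in diameter, 48 mm high, origin under its centre; lies near the loose leg's side
- bottle: clear drinks bottle, bystander, 64 mm in diameter, 205 mm high, upright, origin under its centre; stands off the plate end of the loose leg, away from its foot
- carton: small cardboard carton, bystander, 70 x 90 x 90 mm (x, y, z), origin under its centre; stands beside the bottle
- screwdriver: screwdriver, bystander, 170 mm long, lying on the panel behind the mounts, origin near its middle
- screwbin: open grey tray of screws, bystander, 62 x 85 x 30 mm, on the panel behind the mounts, origin under its centre
Mind the look-alikes: they are no part of the job. Leave any orange or turquoise look-alike of the leg alone.

How it is judged:
On the way, in this order (a step that is already met when the one before it is completed fails the run):
1. the spanner lies off the mount, let go of (horizontal distance between spanner and mount above 0.06 m and height (world z) of spanner below 0.04 m and contact force between the fingers and spanner below 0.05 N and linear speed of spanner below 0.05 m/s), for 0.2 s.
2. the leg lies flat and square in the empty mount, foot outward, let go of, its button still between the holes (x of leg in the frame of mount between -0.004 and 0.004 m and y of leg in the frame of mount between -0.004 and 0.004 m and z of leg in the frame of mount between -0.0025 and 0.0025 m and angle between the x axis of leg and the x axis of mount, either way round below 0.06 rad and angle between leg's own z axis and vertical below 0.04 rad and x of leg_foot in the frame of mount above 0.05 m and contact force between the fingers and leg below 0.05 N and value of joint leg_button above 0.006 m), for 0.2 s.
At the end, for the whole second after the job is handed in: Leg at rest in the mount (4 mm along and across, 2.5 mm in height, 0.06 rad square, 0.04 rad level, foot outward), drawn to the last hole (0.040 +- 0.003 m), button within 1.5 mm of fully up. Spanner over 60 mm from the mount, under 40 mm high, at rest, not touching the leg. All let go of (all of step 1 and x of leg in the frame of mount between -0.004 and 0.004 m and y of leg in the frame of mount between -0.004 and 0.004 m and z of leg in the frame of mount between -0.0025 and 0.0025 m and angle between the x axis of leg and the x axis of mount, either way round below 0.06 rad and angle between leg's own z axis and vertical below 0.04 rad and x of leg_foot in the frame of mount above 0.05 m and contact force between each of the fingers, spanner and leg below 0.05 N and value of joint leg_inner between 0.037 and 0.043 m and value of joint leg_button below 0.0015 m and linear speed of leg below 0.02 m/s).
It fails at once if one of the other things on the bench (power supply, tape, bottle, carton, screwdriver, screw tray) is shifted more than 30 mm (distance of any of driver, tape, bottle, carton, screwdriver, screwbin from where it was at the start of the episode above 0.03 m).
It also fails if it takes over 72 s, if anything falls off the work surface, if the arm or the gripper's body presses on something with over 40 N, if the wrist force passes 120 N, or if a joint passes its speed limit or range.

### The arm

A 6-joint arm with a two-finger parallel gripper is mounted at the origin on the work surface. World frame = base frame: x ahead of the robot, y to its left, z up, the work surface at z = 0. Lengths are in m, angles in rad, forces in N, time in s.
With the tool pointing down it reaches from about 0.15 to 0.775 m from the base axis. Payload 6.1 kg.
Tool frame: the origin (TCP) lies midway between the tips of the shut fingers; the grasp point (between the pads) lies 19 mm behind it (r.grip_depth is the z of the grasp point in the tool frame, in m); z points along the fingers, y is the line along which they close (so a half turn about z gives the same grasp; the last joint's range is limited). The gripper opens to 85 mm and grips with 20 to 120 N. Pads are 22 mm wide; open, the fingers measure 114 mm over their backs; the gripper's body (76 mm by 85 mm) begins 54 mm behind the grasp point. The pads swing forward as they close: fully open they stand 13 mm farther back than shut.
Start: joints at [-1.318, 0.126, -0.04, 1.405, 0, 1.571], TCP at [0.131, -0.508, 0.231] pointing down, gripper open.
Joint ranges: [-2.72, 2.72], [-0.95, 1.95], [-1.27, 1.35], [-1.78, 2.02], [-1.46, 1.47], [-3.14, 3.14]. Speed limits (rad/s): [2.39, 2.39, 3.01, 3.14, 3.14, 3.14].

### API

Orientations are given as a unit quaternion [x, y, z, w].
In Python, from rig import r gives the robot as it stands.
- The arm moves only by the shell command python3 -m handwheel 'ROWS' [FORCE]. ROWS is JSON, a list of rows, each an object with "linear": the shift along the world's x, y, z in units of 40 mm (1.0 is 40 mm), a list of three; "delta_rot": the turn, a rotation vector about the world's x, y, z in units of 5 degrees (1.0 is 5 degrees), a list of three; "fingers": the finger opening in mm, from 0 to 85.4. In form: [{"linear": [dx, dy, dz], "delta_rot": [wx, wy, wz], "fingers": fingers}, ...]. A call has 1 to 10 rows; each row shifts and turns the commanded pose from where the row before left it; what a row does not reach is not made up. A row lasts 1/12 s, in which the tool goes at most 41.7 mm and 7.16 degrees, less where a joint would pass 70% of its speed; a pose out of reach is approached as far as the arm can. A call is refused whole if a number of a shift passes 1 or a number of a turn 1, either way. A call with a gripper value outside its range is refused whole. The fingers move at their own pace and stop on an object; FORCE is the grip in N (left out, the last holds). Time passes only in rows, so rows that do not move let the fingers close. It gives the time, the measured TCP pose, the force, the opening and the grip force at its end, in the units of the state.
- r.observe(): the state, without advancing time (a new reading comes with each control period).
- r.read_camera(name): name is "scene" or "side" or "wrist"; returns the picture (400x640x3 uint8, blue, green, red); there is no depth.
- r.get_calibration(name): a dict with "K" (3x3 intrinsics, pixels), "extrinsics" (4x4, takes a point from camera to world coordinates). Camera axes: x right, y up, looking along -z (the intrinsics and any distortion apply to the point x, -y, -z); pixel columns grow to the right and rows downward; lengths in m; the calibration is good to about 2 mm. The wrist camera is an equidistant fisheye: a pixel r from the principal point sees the ray r / f radians off the axis. A picture is of the moment at which its call begins: read the wrist's pose just before it. get_calibration takes no time and is no camera call; for the wrist camera it gives the pose at the moment of the call.
- r.sign_off(): hands the job in; it is judged then, once.
Trained networks look in the newest picture that a camera, given by its name, has taken for a name from the list of things; names that differ only in an ending like _2 or _b are one class to them, and where a whole thing is asked for, a point or a joint stands for the part that bears it (a point fixed in the world has none). Each returns a list of dicts, best first, with "confidence" (0 to 1); they miss things now and then, are a little off and sometimes report something else, mostly with a low value. They report only what shows in the picture. A call takes as long as a camera call. They do not tell look-alikes from the thing itself.
- r.find_in(name, camera): "at" ([x, y, z] in m, in world coordinates, good to about 4 mm: the middle of the surface that is visible of it).
- r.trace(name, camera): "mask" (400x640 bool, what is visible of it).
- r.pinpoint(name, camera): "at" ([x, y, z] in m, in world coordinates, good to about 4 mm: a listed point, or the origin of a listed thing).
The state is a dict: "time_s": time; "q": joint angles; "qd": joint speeds; "joint_torque": joint torques, N m; "ee_pos": TCP position; "ee_rot": TCP orientation; "contact_force": force on the tool from outside, world axes, zero at the start; "wrist_torque": the same for the moment, N m; "width": opening from 0.0 (shut) to 1.0 (fully open); "grasp_force": force on a finger pad.
Only numpy, scipy, OpenCV 4.12 (cv2) and the standard library are available. Lean on these libraries where they do the work, as an engineer would, in place of code of your own. Each camera call takes 0.05 s, during which the arm holds its last target. There are 200 camera calls.

## Working session

There is one attempt and no reset: what is moved stays moved. The work goes in short steps, Python scripts to look and compute and a shell command to move; the robot and the scene stay as the last step left them, time stands still between calls to the robot, and variables do not carry over. Pictures are saved under pics/ and viewed, at most 10 in all, crops included, and the job is handed in when it is done.

```bash
ls; mkdir -p pics
cat > h.py <<'E'
from rig import r
import numpy as np, cv2
from scipy.spatial.transform import Rotation as R
E
python3 - <<'E'
from h import *
a=r.read_camera("scene");b=r.read_camera("side")
cv2.imwrite("pics/s1.png",a);cv2.imwrite("pics/d1.png",b)
for c in("scene","side"):
  k=r.get_calibration(c);print(c,np.round(k["K"],1).tolist(),np.round(k["extrinsics"],3).tolist())
  for n in["leg","leg_tube","leg_foot","mount","fitted","panel","spanner","driver","tape","bottle","carton","screwdriver","screwbin"]:
    for o in r.pinpoint(n,c)[:3]: print(n,np.round(o["at"],3),round(o["confidence"],2))
o=r.observe();print(o["time_s"],o["ee_pos"],o["ee_rot"])
E
```

```text
pics
scene [[479.1, 0.0, 314.4], [0.0, 479.1, 203.5], [0.0, 0.0, 1.0]] [[-0.708, -0.589, 0.389, 0.941], [0.706, -0.594, 0.386, 0.387], [0.003, 0.548, 0.836, 1.094], [0.0, 0.0, 0.0, 1.0]]
leg [ 0.557 -0.243  0.001] 0.82
leg [ 0.38  -0.497 -0.004] 0.79
leg [ 0.31  -0.022 -0.002] 0.72
leg_tube [ 0.224 -0.377  0.023] 0.95
leg_tube [ 0.323 -0.031  0.022] 0.68
leg_tube [ 0.574 -0.242  0.02 ] 0.65
leg_foot [ 0.399 -0.598  0.022] 0.69
leg_foot [ 0.671 -0.211  0.023] 0.64
leg_foot [ 0.394 -0.092  0.019] 0.63
mount [0.466 0.225 0.01 ] 0.98
fitted [0.61  0.214 0.01 ] 0.56
panel [ 0.545  0.268 -0.001] 0.89
spanner [0.46  0.205 0.021] 0.6
driver [ 0.612 -0.344 -0.002] 0.87
tape [ 0.531 -0.14   0.004] 0.6
bottle [ 0.392 -0.22  -0.002] 0.83
carton [ 0.419 -0.349  0.001] 0.9
screwdriver [ 0.673 -0.211  0.022] 0.62
screwbin [0.667 0.318 0.009] 0.58
side [[385.4, 0.0, 320.5], [0.0, 385.4, 203.6], [0.0, 0.0, 1.0]] [[-0.934, 0.239, -0.264, 0.178], [-0.356, -0.648, 0.673, 0.652], [-0.01, 0.723, 0.691, 0.782], [0.0, 0.0, 0.0, 1.0]]
leg [ 0.315 -0.023  0.002] 0.96
leg [ 0.378 -0.498 -0.   ] 0.88
leg [ 0.555 -0.245  0.001] 0.82
leg_tube [ 0.326 -0.036  0.017] 0.91
leg_tube [ 0.226 -0.381  0.024] 0.62
leg_tube [ 0.383 -0.511  0.023] 0.6
leg_foot [ 0.201 -0.294  0.021] 0.63
leg_foot [ 0.669 -0.216  0.02 ] 0.6
leg_foot [ 0.398 -0.096  0.022] 0.52
mount [0.465 0.23  0.014] 0.64
mount [ 0.57  -0.238  0.016] 0.22
mount [0.494 0.331 0.007] 0.19
fitted [0.611 0.213 0.014] 0.67
panel [0.549 0.263 0.002] 0.61
spanner [0.461 0.204 0.02 ] 0.66
driver [ 0.612 -0.344 -0.001] 0.58
driver [0.547 0.262 0.001] 0.26
tape [ 0.532 -0.142  0.   ] 0.83
tape [0.611 0.212 0.014] 0.2
bottle [ 0.391 -0.222  0.001] 0.74
carton [ 0.424 -0.346  0.003] 0.47
screwdriver [0.493 0.334 0.006] 0.79
1.4 [ 0.13130394 -0.50830895  0.23133338] [ 9.92021314e-01  1.26070268e-01 -1.42742898e-06  2.97213579e-05]
```

View pics/s1.png

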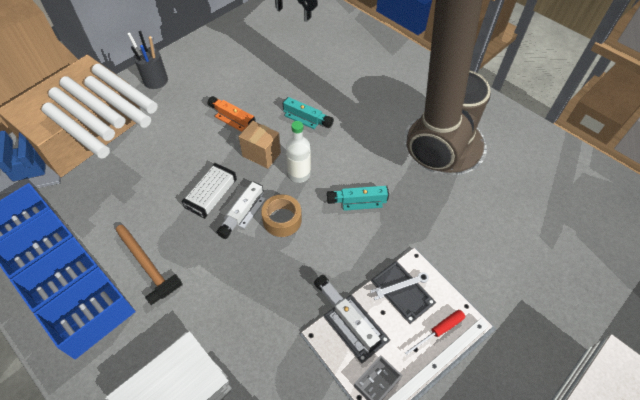

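View pics/d1.png

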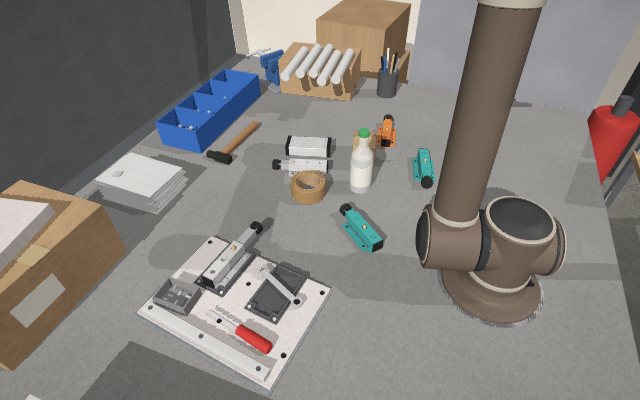

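The scene picture shows the silver loose leg at (240,208), its foot at (224,231), between the driver (210,190) and the tape (282,215). The spanner lies across the dark mount at (402,287). The fitted leg is at (350,315) with its foot at (320,283). The turquoise and orange legs are look-alikes.

```bash
cat >> h.py <<'E'
def toplane(c,uv,z):
    k=r.get_calibration(c);K=k["K"];T=np.array(k["extrinsics"])
    uv=np.atleast_2d(uv).astype(float);p=(uv-[K[0][2],K[1][2]])/K[0][0]
    if c=="wrist":
        th=np.hypot(*p.T);s=np.where(th>1e-9,np.sin(th)/np.maximum(th,1e-9),1)
        d=np.c_[p[:,0]*s,-p[:,1]*s,-np.cos(th)]
    else: d=np.c_[p[:,0],-p[:,1],-np.ones(len(p))]
    w=d@T[:3,:3].T;o=T[:3,3]
    return (o+w*((z-o[2])/w[:,2])[:,None])[:,:2]
def rect(c,m,z):
    cs,_=cv2.findContours(m.astype(np.uint8),cv2.RETR_EXTERNAL,cv2.CHAIN_APPROX_NONE)
    q=max(cs,key=cv2.contourArea)[:,0,:]
    P=toplane(c,q,z).astype(np.float32)*1000
    return cv2.minAreaRect(P)
def look(c,items):
    r.read_camera(c)
    for n,z in items:
        for o in r.trace(n,c)[:3]: print(c,n,round(o["confidence"],2),[np.round(v,1) for v in rect(c,o["mask"],z)])
E
python3 - <<'E'
from h import *
for c in("scene","side"):
    look(c,[("spanner",.022),("panel",.009),("leg",.03),("mount",.015),("fitted",.04)])
    for n in ("leg_foot","leg_tube"):
        for o in r.find_in(n,c): print(n,np.round(o["at"],3),round(o["confidence"],2))
E
```

```text
scene spanner 0.7 [array([459.8, 204.3]), array([ 28.9, 150.4]), np.float64(65.5)]
scene panel 0.73 [array([547.2, 270.8]), array([271.2, 369. ]), np.float64(82.6)]
scene leg 0.79 [array([349.7, -33.9]), array([ 72.1, 169.5]), np.float64(52.2)]
scene leg 0.58 [array([ 400.4, -526. ]), array([ 69.1, 169.9]), np.float64(10.4)]
scene leg 0.56 [array([ 237.2, -356.2]), array([ 80. , 178.3]), np.float64(13.7)]
scene mount 0.73 [array([468.1, 242.5]), array([90.7, 90.7]), np.float64(81.2)]
scene fitted 0.94 [array([614.5, 161.3]), array([218.1,  86.8]), np.float64(82.9)]
leg_foot [ 0.386 -0.08   0.032] 0.63
leg_foot [ 0.405 -0.583  0.029] 0.62
leg_foot [ 0.214 -0.296  0.03 ] 0.59
leg_foot [ 0.656 -0.21   0.034] 0.58
leg_tube [ 0.396 -0.515  0.032] 0.82
leg_tube [ 0.231 -0.362  0.03 ] 0.82
leg_tube [ 0.593 -0.229  0.031] 0.76
leg_tube [ 0.339 -0.032  0.028] 0.69
leg_tube [0.468 0.225 0.011] 0.31
side spanner 0.63 [array([458.5, 205.4]), array([ 26.5, 144.8]), np.float64(63.9)]
side spanner 0.55 [array([ 593.6, -219.3]), array([174.2,  86.4]), np.float64(20.1)]
side panel 0.85 [array([541.9,
[... 275 characters left out ...]
p.float64(49.9)]
side mount 0.83 [array([465.5, 244.3]), array([89.2, 87.4]), np.float64(82.9)]
side mount 0.43 [array([498.1, 332.2]), array([ 28.2, 173.7]), np.float64(80.0)]
side fitted 0.7 [array([589.3, 167. ]), array([234.3,  88. ]), np.float64(83.0)]
side fitted 0.5 [array([453.6, 215.2]), array([ 27.6, 145.2]), np.float64(64.7)]
leg_foot [ 0.651 -0.21   0.03 ] 0.76
leg_foot [ 0.389 -0.083  0.035] 0.65
leg_foot [ 0.398 -0.592  0.036] 0.6
leg_foot [ 0.204 -0.287  0.031] 0.54
leg_foot [0.453 0.208 0.027] 0.5
leg_foot [0.523 0.322 0.006] 0.22
leg_tube [ 0.222 -0.353  0.034] 0.98
leg_tube [ 0.336 -0.031  0.027] 0.93
leg_tube [ 0.381 -0.501  0.026] 0.79
leg_tube [ 0.596 -0.224  0.029] 0.59
```

```bash
A='{"linear":[0.29,0.637,0],"delta_rot":[0,0,1],"fingers":40}'
echo; python3 -m handwheel '[{"linear":[0.29,0.637,0],"delta_rot":[0,0,1],"fingers":40},{"linear":[0.29,0.637,0],"delta_rot":[0,0,1],"fingers":40},{"linear":[0.29,0.637,0],"delta_rot":[0,0,1],"fingers":40},{"linear":[0.29,0.637,0],"delta_rot":[0,0,1],"fingers":40},{"linear":[0.29,0.637,0],"delta_rot":[0,0,1],"fingers":40},{"linear":[0.29,0.637,0],"delta_rot":[0,0,1],"fingers":40},{"linear":[0.29,0.637,0],"delta_rot":[0,0,1],"fingers":40},{"linear":[0.29,0.637,0],"delta_rot":[0,0,1],"fingers":40},{"linear":[0.29,0.637,0],"delta_rot":[0,0,1],"fingers":40}]' 60
python3 -m handwheel '[{"linear":[0.29,0.637,0],"delta_rot":[0,0,1],"fingers":40},{"linear":[0.29,0.637,0],"delta_rot":[0,0,1],"fingers":40},{"linear":[0.29,0.637,0],"delta_rot":[0,0,1],"fingers":40},{"linear":[0.29,0.637,0],"delta_rot":[0,0,1],"fingers":40},{"linear":[0.29,0.637,0],"delta_rot":[0,0,1],"fingers":40},{"linear":[0.29,0.637,0],"delta_rot":[0,0,1],"fingers":40},{"linear":[0.29,0.637,0],"delta_rot":[0,0,1],"fingers":40},{"linear":[0.29,0.637,0],"delta_rot":[0,0,1],"fingers":40},{"linear":[0.29,0.637,0],"delta_rot":[0,0,1],"fingers":40}]' 60
python3 -m handwheel '[{"linear":[0.29,0.637,0],"delta_rot":[0,0,1],"fingers":40},{"linear":[0.29,0.637,0],"delta_rot":[0,0,1],"fingers":40},{"linear":[0.29,0.637,0],"delta_rot":[0,0,1],"fingers":40},{"linear":[0.29,0.637,0],"delta_rot":[0,0,1],"fingers":40},{"linear":[0.29,0.637,0],"delta_rot":[0,0,1],"fingers":40},{"linear":[0.29,0.637,0],"delta_rot":[0,0,1],"fingers":40},{"linear":[0.29,0.637,0],"delta_rot":[0,0,1],"fingers":40},{"linear":[0.29,0.637,0],"delta_rot":[0,0,1],"fingers":40},{"linear":[0.29,0.637,0],"delta_rot":[0,0,1],"fingers":40},{"linear":[0.29,0.637,0],"delta_rot":[0,0,1],"fingers":40}]' 60
cat >> h.py <<'E'
def st():
    o=r.observe();q=R.from_quat(o["ee_rot"]).as_matrix()
    print("t",round(o["time_s"],2),"pos",np.round(o["ee_pos"],4),"yawx",round(np.degrees(np.arctan2(q[1,0],q[0,0])),2),"z",np.round(q[:,2],3),"q6",round(o["q"][5],2),"F",np.round(o["contact_force"],1),"w",round(o["width"]*85.4,1),"g",round(o["grasp_force"],1))
E
python3 - <<'E'
from h import *
st()
im=r.read_camera("wrist");cv2.imwrite("pics/w1.png",im)
look("wrist",[("spanner",.022),("panel",.009),("mount",.015),("fitted",.04)])
for n in("spanner","mount","fitted"):
  for o in r.pinpoint(n,"wrist")[:2]: print(n,np.round(o["at"],4),round(o["confidence"],2))
E
```

```text
time_s: 2.95
ee_pos: [0.2359, -0.2777, 0.2314]
ee_rot: [0.867, 0.498, 0.0, 0.0]
contact_force: [0.2, 0.6, 0.8]
width: 0.466
grasp_force: 0.0
time_s: 3.7
ee_pos: [0.3404, -0.0482, 0.2315]
ee_rot: [0.611, 0.792, 0.0, 0.0]
contact_force: [0.9, -0.5, -0.3]
width: 0.472
grasp_force: 0.0
time_s: 4.53
ee_pos: [0.4564, 0.2066, 0.2313]
ee_rot: [0.219, 0.976, 0.0, 0.0]
contact_force: [-0.2, -1.1, -0.1]
width: 0.469
grasp_force: 0.0
t 4.53 pos [0.4564 0.2066 0.2313] yawx 154.75 z [ 0.  0. -1.] q6 0.87 F [-0.2 -1.1 -0.1] w 40.1 g 0.0
wrist spanner 0.79 [array([460.5, 199. ]), array([ 25.9, 149.7]), np.float64(63.9)]
wrist panel 0.82 [array([541.6, 263.4]), array([269.4, 367.8]), np.float64(82.0)]
wrist panel 0.31 [array([499.9, 332.3]), array([ 30.8, 177.1]), np.float64(79.7)]
wrist panel 0.19 [array([679.9, 306.8]), array([ 71.3, 110.8]), np.float64(89.4)]
wrist mount 0.82 [array([463.7, 236.3]), array([87.7, 89.1]), np.float64(80.9)]
wrist fitted 0.74 [array([582.8, 136.5]), array([135.2,  84.5]), np.float64(80.1)]
wrist fitted 0.73 [array([459.5, 235.1]), array([81.6, 82.3]), np.float64(82.1)]
wrist fitted 0.23 [array([ 383.6, -420.6]), array([ 84.9, 534.7]), np.float64(0.4)]
spanner [0.4635 0.2015 0.0217] 0.95
mount [0.4649 0.232  0.0098] 0.85
fitted [0.6171 0.2147 0.0133] 0.85
```

View pics/w1.png

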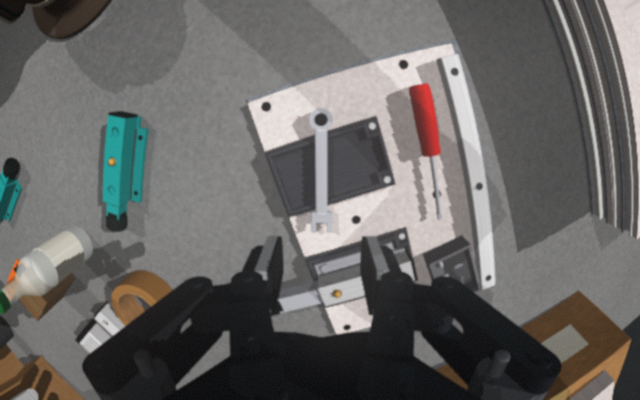

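The wrist picture shows the spanner at (320,170), upright in the image and so in line with the tool. The mount is beneath it, empty. Going down to grip it.

```bash
python3 -m handwheel '[{"linear":[0.09,-0.1,-0.9],"delta_rot":[0,0,0],"fingers":40},{"linear":[0,0,-0.9],"delta_rot":[0,0,0],"fingers":40},{"linear":[0,0,-0.9],"delta_rot":[0,0,0],"fingers":40},{"linear":[0,0,-0.9],"delta_rot":[0,0,0],"fingers":40},{"linear":[0,0,-0.9],"delta_rot":[0,0,0],"fingers":40},{"linear":[0,0,-0.5],"delta_rot":[0,0,0],"fingers":40},{"linear":[0,0,-0.3],"delta_rot":[0,0,0],"fingers":40},{"linear":[0,0,0],"delta_rot":[0,0,0],"fingers":40}]' 60
python3 -m handwheel '[{"linear":[0,0,0],"delta_rot":[0,0,0],"fingers":5},{"linear":[0,0,0],"delta_rot":[0,0,0],"fingers":5},{"linear":[0,0,0],"delta_rot":[0,0,0],"fingers":5},{"linear":[0,0,0],"delta_rot":[0,0,0],"fingers":5},{"linear":[0,0,0],"delta_rot":[0,0,0],"fingers":5}]' 60
python3 -m handwheel '[{"linear":[0,0,0.3],"delta_rot":[0,0,0],"fingers":5},{"linear":[0,0,0.5],"delta_rot":[0,0,0],"fingers":5},{"linear":[0,0,0.6],"delta_rot":[0,0,0],"fingers":5},{"linear":[0,0,0],"delta_rot":[0,0,0],"fingers":5}]' 60
python3 -c "
from h import *
st()"
```

```text
time_s: 5.65
ee_pos: [0.4575, 0.1996, 0.0166]
ee_rot: [0.221, 0.975, -0.001, -0.002]
contact_force: [0.1, 0.7, 0.3]
width: 0.468
grasp_force: 0.0
time_s: 6.07
ee_pos: [0.4608, 0.2014, 0.0208]
ee_rot: [0.221, 0.975, 0.001, 0.001]
contact_force: [-0.9, -1.3, 6.2]
width: 0.129
grasp_force: 59.2
time_s: 6.4
ee_pos: [0.4619, 0.2022, 0.0797]
ee_rot: [0.221, 0.975, 0.002, 0.003]
contact_force: [0.4, 0.5, 0.1]
width: 0.131
grasp_force: 58.7
t 6.4 pos [0.4619 0.2022 0.0797] yawx 154.49 z [ 0.006  0.003 -1.   ] q6 0.86 F [0.4 0.5 0.1] w 11.2 g 58.7
```

```bash
python3 -m handwheel '[{"linear":[-0.6,0,0.2],"delta_rot":[0,0,0],"fingers":5},{"linear":[-0.9,0,0],"delta_rot":[0,0,0],"fingers":5},{"linear":[-0.9,0,0],"delta_rot":[0,0,0],"fingers":5},{"linear":[-0.9,0,0],"delta_rot":[0,0,0],"fingers":5},{"linear":[-0.9,0,0],"delta_rot":[0,0,0],"fingers":5},{"linear":[-0.7,0,-0.2],"delta_rot":[0,0,0],"fingers":5},{"linear":[-0.1,0,-0.6],"delta_rot":[0,0,0],"fingers":5},{"linear":[0,0,-0.6],"delta_rot":[0,0,0],"fingers":5},{"linear":[0,0,-0.3],"delta_rot":[0,0,0],"fingers":5},{"linear":[0,0,0],"delta_rot":[0,0,0],"fingers":5}]'
python3 -c "
from h import *
st()"
```

```text
time_s: 7.23
ee_pos: [0.2577, 0.1999, 0.0129]
ee_rot: [0.221, 0.975, -0.002, -0.001]
contact_force: [-0.0, -0.1, -1.1]
width: 0.135
grasp_force: 58.8
t 7.23 pos [0.2577 0.1999 0.0129] yawx 154.52 z [-0.003 -0.002 -1.   ] q6 1.1 F [-0.  -0.1 -1.1] w 11.6 g 58.8
```

```bash
python3 -m handwheel '[{"linear":[0,0,-0.15],"delta_rot":[0,0,0],"fingers":5},{"linear":[0,0,-0.05],"delta_rot":[0,0,0],"fingers":5},{"linear":[0,0,0],"delta_rot":[0,0,0],"fingers":5},{"linear":[0,0,0],"delta_rot":[0,0,0],"fingers":30},{"linear":[0,0,0],"delta_rot":[0,0,0],"fingers":40},{"linear":[0,0,0],"delta_rot":[0,0,0],"fingers":40},{"linear":[0,0,0],"delta_rot":[0,0,0],"fingers":40},{"linear":[0,0,0.3],"delta_rot":[0,0,0],"fingers":40},{"linear":[0,0,0.8],"delta_rot":[0,0,0],"fingers":40},{"linear":[0,0,0.9],"delta_rot":[0,0,0],"fingers":40}]'
python3 -m handwheel '[{"linear":[0,0,0.9],"delta_rot":[0,0,0],"fingers":45},{"linear":[0,0,0.9],"delta_rot":[0,0,0],"fingers":45},{"linear":[0,0,0.9],"delta_rot":[0,0,0],"fingers":45},{"linear":[0,0,0.7],"delta_rot":[0,0,0],"fingers":45}]'
python3 - <<'E'
from h import *
st()
r.read_camera("scene")
for n in ("spanner","mount"):
  for o in r.pinpoint(n,"scene")[:2]: print(n,np.round(o["at"],4),round(o["confidence"],2))
E
```

```text
time_s: 8.07
ee_pos: [0.2583, 0.2, 0.087]
ee_rot: [0.221, 0.975, -0.002, -0.001]
contact_force: [0.8, 1.0, 0.7]
width: 0.473
grasp_force: 0.0
time_s: 8.4
ee_pos: [0.2599, 0.2013, 0.2264]
ee_rot: [0.221, 0.975, 0.001, 0.001]
contact_force: [1.1, 0.5, -0.0]
width: 0.526
grasp_force: 0.0
t 8.4 pos [0.2599 0.2013 0.2264] yawx 154.48 z [ 0.002  0.002 -1.   ] q6 1.1 F [ 1.1  0.5 -0. ] w 44.9 g 0.0
spanner [ 2.611e-01  2.051e-01 -1.000e-04] 0.64
mount [0.4672 0.2303 0.0134] 0.8
```

Spanner laid aside on the bench. On to the loose leg.

```bash
python3 -m handwheel '[{"linear":[0.58,-0.78,0],"delta_rot":[0,0,0.6],"fingers":45},{"linear":[0.58,-0.78,0],"delta_rot":[0,0,0.6],"fingers":45},{"linear":[0.58,-0.78,0],"delta_rot":[0,0,0.6],"fingers":45},{"linear":[0.58,-0.78,0],"delta_rot":[0,0,0.6],"fingers":45},{"linear":[0.58,-0.78,0],"delta_rot":[0,0,0.6],"fingers":45},{"linear":[0.58,-0.78,0],"delta_rot":[0,0,0.6],"fingers":45},{"linear":[0.58,-0.78,0],"delta_rot":[0,0,0.6],"fingers":45}]'
python3 -m handwheel '[{"linear":[0.58,-0.78,0],"delta_rot":[0,0,0.6],"fingers":45},{"linear":[0.58,-0.78,0],"delta_rot":[0,0,0.6],"fingers":45},{"linear":[0.58,-0.78,0],"delta_rot":[0,0,0.6],"fingers":45},{"linear":[0.58,-0.78,0],"delta_rot":[0,0,0.6],"fingers":45},{"linear":[0.58,-0.78,0],"delta_rot":[0,0,0.6],"fingers":45},{"linear":[0.58,-0.78,0],"delta_rot":[0,0,0.6],"fingers":45},{"linear":[0.58,-0.78,0],"delta_rot":[0,0,0.4],"fingers":45},{"linear":[0,0,0],"delta_rot":[0,0,0],"fingers":45}]'
python3 - <<'E'
from h import *
st()
im=r.read_camera("wrist");cv2.imwrite("pics/w2.png",im)
for o in r.trace("leg","wrist")[:2]: print(round(o["confidence"],2),rect("wrist",o["mask"],.03))
for n in("leg","leg_tube","leg_foot"):
  for o in r.pinpoint(n,"wrist")[:3]: print(n,np.round(o["at"],4),round(o["confidence"],2))
E
```

```text
time_s: 9.13
ee_pos: [0.4222, -0.0192, 0.2219]
ee_rot: [0.038, 0.999, 0.0, -0.001]
contact_force: [0.3, 0.9, 0.0]
width: 0.525
grasp_force: 0.0
time_s: 9.8
ee_pos: [0.5867, -0.2404, 0.2182]
ee_rot: [-0.134, 0.991, 0.0, -0.002]
contact_force: [-0.7, 0.9, -1.6]
width: 0.528
grasp_force: 0.0
t 9.8 pos [ 0.5867 -0.2404  0.2182] yawx -164.66 z [-0.004  0.    -1.   ] q6 -0.66 F [-0.7  0.9 -1.6] w 45.1 g 0.0
0.71 ((336.0748596191406, -45.67878723144531), (60.38309860229492, 184.70721435546875), 49.9140625)
0.7 ((594.7315063476562, -229.97251892089844), (180.78916931152344, 61.46640396118164), 16.11054039001465)
leg [ 3.145e-01 -2.460e-02 -3.000e-04] 0.82
leg [ 0.5564 -0.2447  0.0019] 0.76
leg_tube [ 0.5672 -0.2366  0.0162] 0.91
leg_tube [ 0.3227 -0.0359  0.0191] 0.62
leg_foot [ 0.6652 -0.2171  0.019 ] 0.72
leg_foot [ 0.3951 -0.092   0.0174] 0.64
leg_foot [ 0.4224 -0.3466  0.0005] 0.21
```

View pics/w2.png

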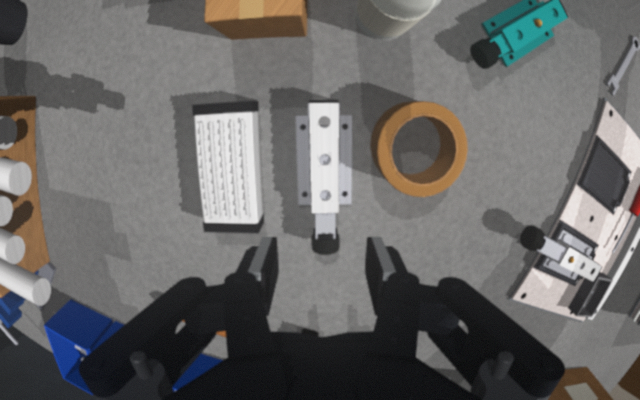

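The tube stands upright in the picture. Its three holes are at (324,122), (325,159) and (325,195), with no button in them, and the foot is at (326,240). The fingers fit between the driver and the tape.

Run:
```python
from h import *
st()
P=toplane("wrist",[[324,122],[325,159],[325,195]],.036);print(P)
d=P[2]-P[0];print(np.linalg.norm(d),np.degrees(np.arctan2(d[1],d[0])))
```

```text
t 10.05 pos [ 0.5837 -0.2348  0.223 ] yawx -164.49 z [-0.001  0.001 -1.   ] q6 -0.65 F [0.7 1.1 0.2] w 45.0 g 0.0
[[ 0.53172706 -0.24630975]
 [ 0.56999452 -0.23453958]
 [ 0.60912204 -0.22358929]]
0.08066103900458924 16.360393926412424
```

```bash
cat >> h.py <<'E'
def holes(seeds,z,w=9,name=None):
    im=cv2.cvtColor(r.read_camera("wrist"),cv2.COLOR_BGR2GRAY).astype(float); out=[]
    if name: cv2.imwrite(name,im)
    for u,v in seeds:
        c=np.array([u,v],float)
        for _ in range(6):
            x0,y0=np.round(c).astype(int);p=im[y0-w:y0+w+1,x0-w:x0+w+1]
            t=np.clip(np.percentile(p,60)-25-p,0,None);yy,xx=np.mgrid[-w:w+1,-w:w+1]
            if t.sum()<1: break
            c=np.array([x0+(t*xx).sum()/t.sum(),y0+(t*yy).sum()/t.sum()])
        out.append(c)
    return np.array(out)
E
python3 - <<'E'
from h import *
st()
h=holes([[324,122],[325,159],[325,195]],.036,8,"pics/w3.png");print(h)
P=toplane("wrist",h,.036);print(P)
d=P[2]-P[0];print(np.linalg.norm(d),np.degrees(np.arctan2(d[1],d[0])), "mid",P.mean(0))
r.read_camera
for n in("leg_tube","leg","leg_foot"):
  for o in r.pinpoint(n,"wrist")[:3]: print(n,np.round(o["at"],4),round(o["confidence"],2))
E
```

```text
t 10.05 pos [ 0.5837 -0.2348  0.223 ] yawx -164.49 z [-0.001  0.001 -1.   ] q6 -0.65 F [0.7 1.1 0.2] w 45.0 g 0.0
[[318.33936895 122.31427035]
 [320.27945508 159.80375552]
 [320.95527032 194.98560871]]
[[ 0.53393885 -0.2519361 ]
 [ 0.57256284 -0.23912809]
 [ 0.61072989 -0.22780791]]
0.08049243870812317 17.44302215346111 mid [ 0.57241053 -0.23962403]
leg_tube [ 0.3218 -0.0364  0.0207] 0.97
leg_tube [ 0.5705 -0.2357  0.0174] 0.58
leg [ 0.3169 -0.0261 -0.003 ] 0.74
leg [ 0.5575 -0.2442 -0.0023] 0.63
leg_foot [ 0.6685 -0.2162  0.0216] 0.76
leg_foot [ 0.3939 -0.0949  0.023 ] 0.74[ WARN:0@0.668] global loadsave.cpp:1063 imwrite_ Unsupported depth image for selected encoder is fallbacked to CV_8U.
```

```bash
python3 -m handwheel '[{"linear":[0.08,0,-0.9],"delta_rot":[0,0,0.2],"fingers":45},{"linear":[0,0,-0.9],"delta_rot":[0,0,0],"fingers":45},{"linear":[0,0,-0.9],"delta_rot":[0,0,0],"fingers":45},{"linear":[0,0,-0.9],"delta_rot":[0,0,0],"fingers":45},{"linear":[0,0,-0.8],"delta_rot":[0,0,0],"fingers":45},{"linear":[0,0,-0.5],"delta_rot":[0,0,0],"fingers":45},{"linear":[0,0,-0.3],"delta_rot":[0,0,0],"fingers":45},{"linear":[0,0,0],"delta_rot":[0,0,0],"fingers":45},{"linear":[0,0,0],"delta_rot":[0,0,0],"fingers":45}]' 80
python3 -m handwheel '[{"linear":[0,0,0],"delta_rot":[0,0,0],"fingers":20},{"linear":[0,0,0],"delta_rot":[0,0,0],"fingers":20},{"linear":[0,0,0],"delta_rot":[0,0,0],"fingers":20},{"linear":[0,0,0],"delta_rot":[0,0,0],"fingers":20},{"linear":[0,0,0],"delta_rot":[0,0,0],"fingers":20},{"linear":[0,0,0],"delta_rot":[0,0,0],"fingers":20}]' 80
python3 -c "
from h import *
st()"
```

```text
time_s: 11.0
ee_pos: [0.5879, -0.2355, 0.0161]
ee_rot: [-0.144, 0.99, -0.0, 0.0]
contact_force: [-0.0, -1.2, 0.8]
width: 0.524
grasp_force: 0.0
time_s: 11.5
ee_pos: [0.5892, -0.2362, 0.018]
ee_rot: [-0.143, 0.99, -0.001, 0.002]
contact_force: [-1.1, 0.6, 6.0]
width: 0.332
grasp_force: 81.4
t 11.5 pos [ 0.5892 -0.2362  0.018 ] yawx -163.52 z [ 0.004 -0.001 -1.   ] q6 -0.67 F [-1.1  0.6  6. ] w 28.3 g 81.4
```

```bash
python3 -m handwheel '[{"linear":[0,0,0.3],"delta_rot":[0,0,0],"fingers":20},{"linear":[0,0,0.7],"delta_rot":[0,0,0],"fingers":20},{"linear":[0,0,0.9],"delta_rot":[0,0,0],"fingers":20},{"linear":[0,0,0.9],"delta_rot":[0,0,0],"fingers":20},{"linear":[0,0,0.6],"delta_rot":[0,0,0],"fingers":20},{"linear":[0,0,0],"delta_rot":[0,0,0],"fingers":20}]' 80
python3 - <<'E'
from h import *
st()
for c in("scene","side"):
    look(c,[("mount",.019),("panel",.009)])
    for n in ("leg","leg_tube","mount","fitted"):
        for o in r.pinpoint(n,c)[:3]: print(n,np.round(o["at"],4),round(o["confidence"],2))
cv2.imwrite("pics/s2.png",cv2.resize(r.read_camera("scene")[240:370,290:470],None,fx=4,fy=4,interpolation=cv2.INTER_CUBIC))
E
```

```text
time_s: 12.0
ee_pos: [0.5901, -0.2366, 0.1585]
ee_rot: [-0.143, 0.99, -0.002, 0.004]
contact_force: [1.0, -0.0, -4.5]
width: 0.333
grasp_force: 80.2
t 12.0 pos [ 0.5901 -0.2366  0.1585] yawx -163.52 z [ 0.009 -0.004 -1.   ] q6 -0.67 F [ 1.  -0.  -4.5] w 28.4 g 80.2
scene mount 0.84 [array([467. , 215.8]), array([139.4,  87.6]), np.float64(82.7)]
scene mount 0.54 [array([ 610.8, -309.6]), array([70.1, 41.5]), np.float64(9.9)]
scene panel 0.96 [array([546.8, 271.2]), array([271.7, 368.7]), np.float64(82.8)]
leg [ 0.5602 -0.2454  0.1413] 0.94
leg [ 0.2321 -0.3931 -0.0021] 0.8
leg [ 3.128e-01 -2.280e-02 -1.000e-04] 0.77
leg_tube [ 0.3249 -0.0317  0.0212] 0.85
leg_tube [ 0.2257 -0.3819  0.0254] 0.85
leg_tube [ 0.5749 -0.2436  0.1614] 0.76
mount [0.4678 0.229  0.0097] 0.89
fitted [0.609  0.215  0.0094] 0.74
fitted [0.4682 0.2255 0.0147] 0.58
side mount 0.62 [array([460. , 219.8]), array([138.6,  88.2]), np.float64(82.9)]
side panel 0.61 [array([541.3, 273.3]), array([275.2, 369.5]), np.float64(83.1)]
leg [ 0.3159 -0.0237  0.0005] 0.95
leg [ 0.5512 -0.2448  0.1336] 0.91
leg [ 0.2253 -0.3848  0.0011] 0.77
leg_tube [ 0.3834 -0.5106  0.0228] 0.91
leg_tube [ 0.328  -0.0394  0.0183] 0.77
leg_tube [ 0.2253 -0.3841  0.023 ] 0.65
mount [0.4667 0.2284 0.012 ] 0.6
mount [ 0.4233 -0.347   0.0054] 0.28
fitted [0.6112 0.2116 0.0138] 0.71
fitted [0.6682 0.3109 0.0062] 0.5
```

View pics/s2.png

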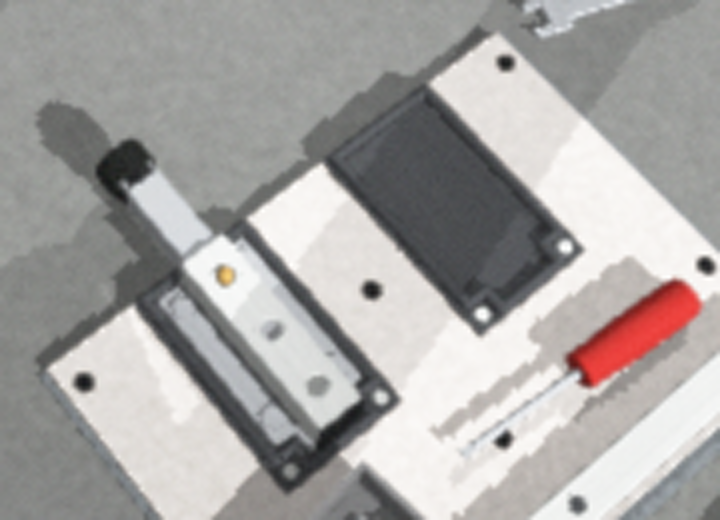

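The enlarged picture shows the empty pocket, clear of the spanner. The tray's corners are at (330,158), (427,90), (580,250) and (480,332), and its tongue points away from the foot side. I'll turn the leg and hover in front of the mount.

```bash
python3 -m handwheel '[{"linear":[-0.157,0.334,0],"delta_rot":[0,0,-0.989],"fingers":20},{"linear":[-0.157,0.334,0],"delta_rot":[0,0,-0.989],"fingers":20},{"linear":[-0.157,0.334,0],"delta_rot":[0,0,-0.989],"fingers":20},{"linear":[-0.157,0.334,0],"delta_rot":[0,0,-0.989],"fingers":20},{"linear":[-0.157,0.334,0],"delta_rot":[0,0,-0.989],"fingers":20},{"linear":[-0.157,0.334,0],"delta_rot":[0,0,-0.989],"fingers":20},{"linear":[-0.157,0.334,0],"delta_rot":[0,0,-0.989],"fingers":20},{"linear":[-0.157,0.334,0],"delta_rot":[0,0,-0.989],"fingers":20}]' 80
python3 -m handwheel '[{"linear":[-0.157,0.334,0],"delta_rot":[0,0,-0.989],"fingers":20},{"linear":[-0.157,0.334,0],"delta_rot":[0,0,-0.989],"fingers":20},{"linear":[-0.157,0.334,0],"delta_rot":[0,0,-0.989],"fingers":20},{"linear":[-0.157,0.334,0],"delta_rot":[0,0,-0.989],"fingers":20},{"linear":[-0.157,0.334,0],"delta_rot":[0,0,-0.989],"fingers":20},{"linear":[-0.157,0.334,0],"delta_rot":[0,0,-0.989],"fingers":20},{"linear":[-0.157,0.334,0],"delta_rot":[0,0,-0.989],"fingers":20},{"linear":[-0.157,0.334,0],"delta_rot":[0,0,-0.989],"fingers":20}]' 80
python3 -m handwheel '[{"linear":[-0.157,0.334,0],"delta_rot":[0,0,-0.989],"fingers":20},{"linear":[-0.157,0.334,0],"delta_rot":[0,0,-0.989],"fingers":20},{"linear":[-0.157,0.334,0],"delta_rot":[0,0,-0.989],"fingers":20},{"linear":[-0.157,0.334,0],"delta_rot":[0,0,-0.989],"fingers":20},{"linear":[-0.157,0.334,0],"delta_rot":[0,0,-0.989],"fingers":20},{"linear":[-0.157,0.334,0],"delta_rot":[0,0,-0.989],"fingers":20},{"linear":[-0.157,0.334,0],"delta_rot":[0,0,-0.989],"fingers":20},{"linear":[0,0,0],"delta_rot":[0,0,0],"fingers":20},{"linear":[0,0,0],"delta_rot":[0,0,0],"fingers":20},{"linear":[0,0,0],"delta_rot":[0,0,0],"fingers":20}]' 80
python3 - <<'E'
from h import *
st()
im=r.read_camera("wrist");cv2.imwrite("pics/w4.png",im)
print(np.round(r.get_calibration("wrist")["extrinsics"],3).tolist(),r.get_calibration("wrist")["K"])
for o in r.trace("mount","wrist")[:2]: print(round(o["confidence"],2),rect("wrist",o["mask"],.014))
for n in("mount","fitted","leg","leg_tube"):
  for o in r.pinpoint(n,"wrist")[:2]: print(n,np.round(o["at"],4),round(o["confidence"],2))
E
```

```text
time_s: 13.42
ee_pos: [0.5372, -0.1282, 0.1515]
ee_rot: [0.202, 0.979, -0.0, 0.0]
contact_force: [0.4, -0.1, -5.5]
width: 0.33
grasp_force: 80.2
time_s: 14.08
ee_pos: [0.4869, -0.0213, 0.1516]
ee_rot: [0.522, 0.853, 0.0, 0.0]
contact_force: [-0.6, 0.1, -5.4]
width: 0.329
grasp_force: 80.2
time_s: 14.92
ee_pos: [0.4435, 0.0714, 0.1516]
ee_rot: [0.75, 0.662, 0.0, 0.0]
contact_force: [-0.1, 0.6, -5.9]
width: 0.331
grasp_force: 80.3
t 14.92 pos [0.4435 0.0714 0.1516] yawx 82.84 z [ 0.001 -0.    -1.   ] q6 1.86 F [-0.1  0.6 -5.9] w 28.3 g 80.3
[[0.992, 0.121, 0.036, 0.453], [-0.126, 0.949, 0.288, 0.145], [0.001, -0.29, 0.957, 0.294], [0.0, 0.0, 0.0, 1.0]] [[309.70691629   0.         321.3883033 ]
 [  0.         309.70691629 194.2161847 ]
 [  0.           0.           1.        ]]
0.59 ((462.22308349609375, 193.74554443359375), (97.00719451904297, 87.81517028808594), 82.82115936279297)
mount [0.4624 0.2303 0.0097] 0.84
mount [0.618  0.2139 0.0144] 0.44
fitted [0.6144 0.2128 0.0132] 0.79
fitted [ 0.264   0.1995 -0.0006] 0.5
leg [0.4477 0.1053 0.1318] 0.77
leg [ 0.3168 -0.0245 -0.0049] 0.6
leg_tube [ 0.3212 -0.0333  0.0216] 0.89
leg_tube [0.4404 0.0932 0.151 ] 0.79
```

View pics/w4.png

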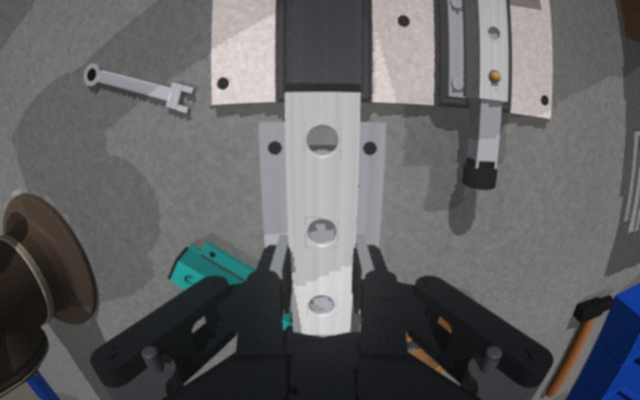

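The leg hangs level with its tail up the picture, its holes at (322,141), (322,232) and (321,304). The tray's front edge is at about row 88, columns 277–371. Now I'll compute the leg's pose in the hand.

Run:
```python
from h import *
for z in(.168,.172):
  P=toplane("wrist",[[322,141],[322,232],[321,304]],z)
  d=P[0]-P[2];print(z,np.round(P,4).tolist(),np.linalg.norm(d),np.degrees(np.arctan2(d[1],d[0])))
```

```text
0.168 [[0.4518, 0.1292], [0.4467, 0.0893], [0.4412, 0.0498]] 0.08008822800451414 82.36293748926138
0.172 [[0.4519, 0.1297], [0.4469, 0.091], [0.4416, 0.0528]] 0.07754800325131612 82.36293748926137
```

```bash
python3 -m handwheel '[{"linear":[0.09,0.64,0],"delta_rot":[0,0,0],"fingers":20},{"linear":[0.12,0.8,0],"delta_rot":[0,0,0],"fingers":20},{"linear":[0.12,0.8,0],"delta_rot":[0,0,0],"fingers":20},{"linear":[0.125,0.9,0],"delta_rot":[0,0,0],"fingers":20},{"linear":[0,0,-0.8],"delta_rot":[0,0,0],"fingers":20},{"linear":[0,0,-0.8],"delta_rot":[0,0,0],"fingers":20},{"linear":[0,0,-0.7],"delta_rot":[0,0,0],"fingers":20},{"linear":[0,0,-0.35],"delta_rot":[0,0,0],"fingers":20},{"linear":[0,0,0],"delta_rot":[0,0,0],"fingers":20},{"linear":[0,0,0],"delta_rot":[0,0,0],"fingers":20}]' 80
python3 - <<'E'
from h import *
st()
for c in("scene","side"):
  im=r.read_camera(c);a=im[230:370,290:470] if c=="scene" else im[200:340,160:340]
  cv2.imwrite("pics/p_%s.png"%c,cv2.resize(a,None,fx=4,fy=4,interpolation=cv2.INTER_CUBIC))
im=np.hstack([cv2.imread("pics/p_scene.png")[:,:720],cv2.imread("pics/p_side.png")[:,:720]])
cv2.imwrite("pics/p1.png",cv2.resize(im,(800,311)))
E
```

```text
time_s: 16.05
ee_pos: [0.461, 0.1968, 0.0448]
ee_rot: [0.75, 0.661, -0.001, -0.0]
contact_force: [0.5, -0.0, -5.0]
width: 0.328
grasp_force: 80.4
t 16.05 pos [0.461  0.1968 0.0448] yawx 82.74 z [-0.002 -0.001 -1.   ] q6 2.1 F [ 0.5 -0.  -5. ] w 28.0 g 80.4
```

View pics/p1.png

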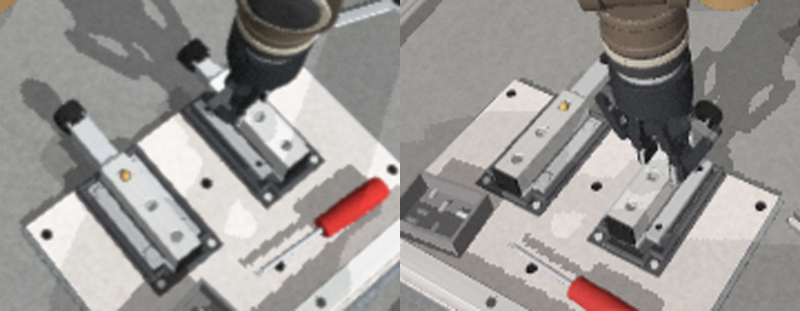

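The leg hovers right over the pocket, parallel to its neighbour with the foot outward. Lowering it with an eye on the force.

```bash
python3 -m handwheel '[{"linear":[0,0,-0.12],"delta_rot":[0,0,0],"fingers":20},{"linear":[0,0,-0.1],"delta_rot":[0,0,0],"fingers":20},{"linear":[0,0,0],"delta_rot":[0,0,0],"fingers":20},{"linear":[0,0,0],"delta_rot":[0,0,0],"fingers":20}]' 80
python3 -m handwheel '[{"linear":[0,0,-0.1],"delta_rot":[0,0,0],"fingers":20},{"linear":[0,0,0],"delta_rot":[0,0,0],"fingers":20},{"linear":[0,0,0],"delta_rot":[0,0,0],"fingers":20}]' 80; python3 -c "
from h import *
st();o=r.observe();print(np.round(o['wrist_torque'],2))"
```

```text
time_s: 16.48
ee_pos: [0.4614, 0.1972, 0.0366]
ee_rot: [0.75, 0.661, 0.0, 0.0]
contact_force: [-0.5, 0.5, -5.5]
width: 0.333
grasp_force: 80.5
time_s: 16.73
ee_pos: [0.4613, 0.1971, 0.0323]
ee_rot: [0.75, 0.661, -0.0, -0.0]
contact_force: [0.0, -0.3, -5.1]
width: 0.331
grasp_force: 80.5
t 16.73 pos [0.4613 0.1971 0.0323] yawx 82.75 z [-0. -0. -1.] q6 2.1 F [ 0.  -0.3 -5.1] w 28.3 g 80.5
[-0.03  0.   -0.  ]
```

```bash
python3 -m handwheel '[{"linear":[0,0,-0.04],"delta_rot":[0,0,0],"fingers":20},{"linear":[0,0,0],"delta_rot":[0,0,0],"fingers":20},{"linear":[0,0,0],"delta_rot":[0,0,0],"fingers":20}]' 80
python3 -m handwheel '[{"linear":[0,0,-0.04],"delta_rot":[0,0,0],"fingers":20},{"linear":[0,0,0],"delta_rot":[0,0,0],"fingers":20},{"linear":[0,0,0],"delta_rot":[0,0,0],"fingers":20}]' 80; python3 -c "
from h import *
st();o=r.observe();print(np.round(o['wrist_torque'],2))"
```

```text
time_s: 16.98
ee_pos: [0.4614, 0.1972, 0.0308]
ee_rot: [0.75, 0.661, -0.0, -0.0]
contact_force: [0.5, -0.2, -5.3]
width: 0.332
grasp_force: 80.5
time_s: 17.23
ee_pos: [0.4617, 0.1973, 0.0299]
ee_rot: [0.75, 0.661, 0.0, 0.0]
contact_force: [-2.2, -0.8, 1.8]
width: 0.333
grasp_force: 81.5
t 17.23 pos [0.4617 0.1973 0.0299] yawx 82.75 z [ 0.001  0.    -1.   ] q6 2.1 F [-2.2 -0.8  1.8] w 28.5 g 81.5
[-0.27  0.61  0.  ]
```

Contact comes at z = 0.030, which is the seated height (0.018 + 0.012). Releasing.

```bash
python3 -m handwheel '[{"linear":[0,0,0],"delta_rot":[0,0,0],"fingers":35},{"linear":[0,0,0],"delta_rot":[0,0,0],"fingers":45},{"linear":[0,0,0],"delta_rot":[0,0,0],"fingers":45},{"linear":[0,0,0],"delta_rot":[0,0,0],"fingers":45},{"linear":[0,0,0.4],"delta_rot":[0,0,0],"fingers":45},{"linear":[0,0,0.8],"delta_rot":[0,0,0],"fingers":45},{"linear":[0,0,0.9],"delta_rot":[0,0,0],"fingers":45},{"linear":[0,0,0.9],"delta_rot":[0,0,0],"fingers":45},{"linear":[0,0,0.9],"delta_rot":[0,0,0],"fingers":45},{"linear":[0,0,0],"delta_rot":[0,0,0],"fingers":45}]' 60
python3 -m handwheel '[{"linear":[0,0,0],"delta_rot":[0,0,0],"fingers":45},{"linear":[0,0,0],"delta_rot":[0,0,0],"fingers":45}]'
python3 - <<'E'
from h import *
st()
im=r.read_camera("wrist");cv2.imwrite("pics/w5.png",im)
for n in("leg","leg_tube","leg_foot","fitted"):
  for o in r.pinpoint(n,"wrist")[:2]: print(n,np.round(o["at"],4),round(o["confidence"],2))
E
```

```text
time_s: 18.07
ee_pos: [0.4644, 0.1984, 0.1927]
ee_rot: [0.75, 0.661, 0.005, 0.002]
contact_force: [1.2, 0.7, -0.0]
width: 0.525
grasp_force: 0.0
time_s: 18.23
ee_pos: [0.4614, 0.1972, 0.1849]
ee_rot: [0.75, 0.661, 0.0, 0.0]
contact_force: [0.7, -0.2, -0.4]
width: 0.525
grasp_force: 0.0
t 18.23 pos [0.4614 0.1972 0.1849] yawx 82.75 z [ 0.  0. -1.] q6 2.1 F [ 0.7 -0.2 -0.4] w 44.8 g 0.0
leg [0.4657 0.2314 0.0125] 0.7
leg [ 0.3128 -0.0233 -0.0044] 0.63
leg_tube [0.4608 0.2199 0.0295] 0.76
leg_foot [0.4485 0.1125 0.0334] 0.74
fitted [0.6178 0.2124 0.0157] 0.85
```

View pics/w5.png

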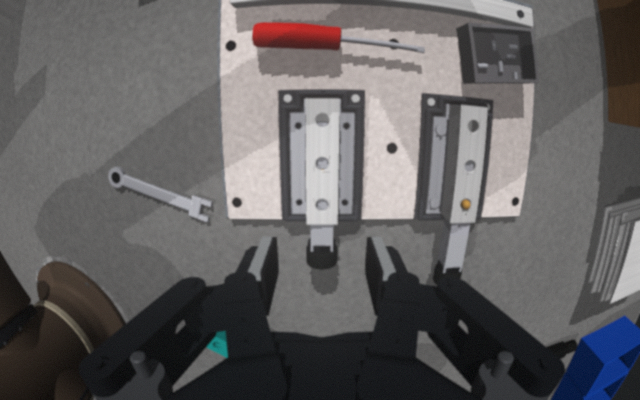

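The leg sits centred in the pocket, tray columns 279–364 and tube at 322. Its holes at (322,119), (322,162) and (322,204) are empty, and the foot is at (321,252). Next I locate the foot along the tube.

Run:
```python
from h import *
im=cv2.imread("pics/w5.png",0);print([(v,int(im[v,321])) for v in range(218,276,2)])
h=[[322,119],[322,162],[322,204],[321,240],[321,246],[321,250],[321,256],[321,260],[321,266]]
print(np.round(toplane("wrist",h,.048),4).tolist())
for c in("scene","side"):
  r.read_camera(c)
  for n in("leg_foot","leg"):
   for o in r.pinpoint(n,c)[:5]:
    if abs(o["at"][0]-.46)<.04 and o["at"][1]>.05: print(c,n,np.round(o["at"],4),round(o["confidence"],2))
```

```text
[(218, 208), (220, 208), (222, 206), (224, 168), (226, 122), (228, 145), (230, 166), (232, 168), (234, 166), (236, 165), (238, 165), (240, 166), (242, 165), (244, 148), (246, 77), (248, 42), (250, 41), (252, 44), (254, 44), (256, 44), (258, 45), (260, 42), (262, 40), (264, 41), (266, 42), (268, 44), (270, 71), (272, 79), (274, 81)]
[[0.4694, 0.256], [0.4644, 0.2169], [0.4593, 0.1767], [0.4535, 0.1394], [0.4526, 0.1328], [0.4521, 0.1283], [0.4512, 0.1214], [0.4506, 0.1168], [0.4497, 0.1097]]
scene leg_foot [0.4529 0.1174 0.0331] 0.78
scene leg [0.4688 0.2306 0.0129] 0.74
side leg_foot [0.4541 0.1142 0.0297] 0.71
side leg [0.4663 0.2328 0.0139] 0.66
```

```bash
python3 -m handwheel '[{"linear":[-0.085,-0.68,0],"delta_rot":[0,0,0],"fingers":56},{"linear":[-0.085,-0.68,0],"delta_rot":[0,0,0],"fingers":56},{"linear":[-0.08,-0.67,-0.2],"delta_rot":[0,0,0],"fingers":56},{"linear":[0,0,-0.9],"delta_rot":[0,0,0],"fingers":56},{"linear":[0,0,-0.9],"delta_rot":[0,0,0],"fingers":56},{"linear":[0,0,-0.9],"delta_rot":[0,0,0],"fingers":56},{"linear":[0,0,-0.8],"delta_rot":[0,0,0],"fingers":56},{"linear":[0,0,-0.52],"delta_rot":[0,0,0],"fingers":56},{"linear":[0,0,0],"delta_rot":[0,0,0],"fingers":56},{"linear":[0,0,0],"delta_rot":[0,0,0],"fingers":56}]' 40
python3 - <<'E'
from h import *
st()
im=r.read_camera("side");cv2.imwrite("pics/f1.png",cv2.resize(im[180:340,180:360],None,fx=4,fy=3.7,interpolation=cv2.INTER_CUBIC))
E
```

```text
time_s: 19.62
ee_pos: [0.4506, 0.1158, 0.016]
ee_rot: [0.75, 0.661, -0.001, -0.001]
contact_force: [0.1, 0.1, 0.5]
width: 0.657
grasp_force: 0.0
t 19.62 pos [0.4506 0.1158 0.016 ] yawx 82.75 z [-0.002 -0.001 -1.   ] q6 1.95 F [0.1 0.1 0.5] w 56.1 g 0.0
```

View pics/f1.png

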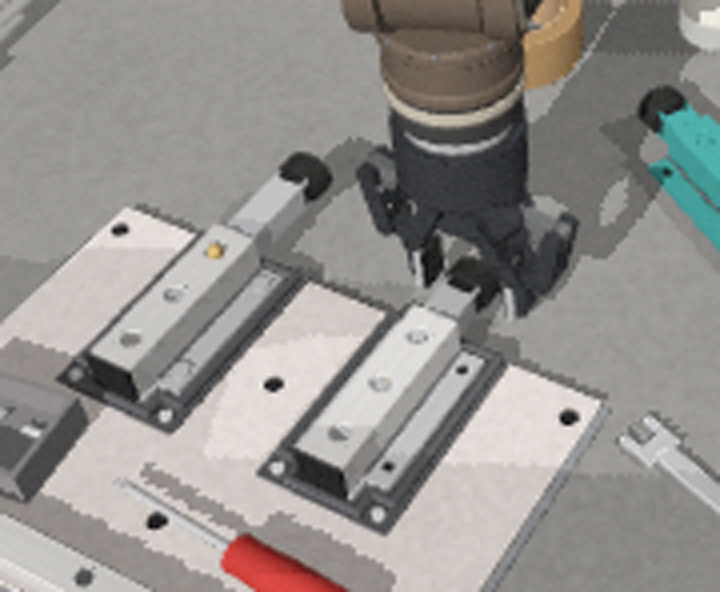

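The fingers straddle the foot at (475,285). Closing on it, then drawing out.

```bash
python3 -m handwheel '[{"linear":[0,0,0],"delta_rot":[0,0,0],"fingers":25},{"linear":[0,0,0],"delta_rot":[0,0,0],"fingers":25},{"linear":[0,0,0],"delta_rot":[0,0,0],"fingers":25},{"linear":[0,0,0],"delta_rot":[0,0,0],"fingers":25},{"linear":[0,0,0],"delta_rot":[0,0,0],"fingers":25}]' 40
python3 -m handwheel '[{"linear":[-0.0094,-0.0744,0],"delta_rot":[0,0,0],"fingers":25},{"linear":[-0.0094,-0.0744,0],"delta_rot":[0,0,0],"fingers":25},{"linear":[-0.0094,-0.0744,0],"delta_rot":[0,0,0],"fingers":25},{"linear":[-0.0094,-0.0744,0],"delta_rot":[0,0,0],"fingers":25}]' 40
python3 -m handwheel '[{"linear":[-0.0094,-0.0744,0],"delta_rot":[0,0,0],"fingers":25},{"linear":[-0.0094,-0.0744,0],"delta_rot":[0,0,0],"fingers":25},{"linear":[0,0,0],"delta_rot":[0,0,0],"fingers":25}]' 40
python3 - <<'E'
from h import *
st()
E
```

```text
time_s: 20.08
ee_pos: [0.4529, 0.1164, 0.0185]
ee_rot: [0.75, 0.661, 0.002, 0.001]
contact_force: [-1.2, -0.1, 5.9]
width: 0.384
grasp_force: 39.1
time_s: 20.42
ee_pos: [0.4514, 0.1045, 0.0177]
ee_rot: [0.75, 0.661, 0.002, 0.0]
contact_force: [1.9, 4.7, 5.8]
width: 0.385
grasp_force: 39.3
time_s: 20.67
ee_pos: [0.4505, 0.0976, 0.0175]
ee_rot: [0.751, 0.661, 0.001, 0.001]
contact_force: [1.6, -0.3, 5.5]
width: 0.382
grasp_force: 39.4
t 20.67 pos [0.4505 0.0976 0.0175] yawx 82.71 z [ 0.003 -0.    -1.   ] q6 1.91 F [ 1.6 -0.3  5.5] w 32.7 g 39.4
```

```bash
python3 -m handwheel '[{"linear":[-0.006,-0.05,0.05],"delta_rot":[0,0,0],"fingers":25},{"linear":[-0.006,-0.05,0],"delta_rot":[0,0,0],"fingers":25},{"linear":[0,0,0],"delta_rot":[0,0,0],"fingers":25}]' 40
python3 -m handwheel '[{"linear":[-0.006,-0.05,0],"delta_rot":[0,0,0],"fingers":25},{"linear":[-0.006,-0.05,0],"delta_rot":[0,0,0],"fingers":25},{"linear":[0,0,0],"delta_rot":[0,0,0],"fingers":25}]' 40
python3 - <<'E'
from h import *
st()
im=r.read_camera("wrist");h=im[150:260,290:350].astype(int)
g=(h[...,2]-h[...,0]>60);print("brass px",g.sum(),np.argwhere(g).mean(0) if g.any() else 0)
cv2.imwrite("pics/w6.png",im)
E
```

```text
time_s: 20.92
ee_pos: [0.4487, 0.0934, 0.0185]
ee_rot: [0.751, 0.661, -0.0, 0.0]
contact_force: [1.2, 0.4, 4.5]
width: 0.382
grasp_force: 40.4
time_s: 21.17
ee_pos: [0.4482, 0.0894, 0.0185]
ee_rot: [0.751, 0.661, -0.001, 0.001]
contact_force: [0.5, -1.3, 4.0]
width: 0.382
grasp_force: 40.5
t 21.17 pos [0.4482 0.0894 0.0185] yawx 82.73 z [ 0.    -0.002 -1.   ] q6 1.9 F [ 0.5 -1.3  4. ] w 32.6 g 40.5
brass px 0 0
```

```bash
python3 -m handwheel '[{"linear":[-0.006,-0.05,0],"delta_rot":[0,0,0],"fingers":25},{"linear":[0,0,0],"delta_rot":[0,0,0],"fingers":25},{"linear":[0,0,0],"delta_rot":[0,0,0],"fingers":25}]' 40
cat >> h.py <<'E'
def brass(c,P,w=7):
    im=r.read_camera(c).astype(int);k=r.get_calibration(c);T=np.linalg.inv(k["extrinsics"]);K=np.array(k["K"])
    p=T[:3,:3]@P+T[:3,3];p=np.array([p[0],-p[1],-p[2]])
    if c=="wrist":
        t=np.arctan2(np.hypot(*p[:2]),p[2]);uv=K[:2,2]+K[0,0]*t*p[:2]/np.hypot(*p[:2]);w=14
    else: uv=(K@(p/p[2]))[:2]
    x,y=np.round(uv).astype(int);a=im[y-w:y+w+1,x-w:x+w+1];d=a[...,2]-a[...,0]
    print(c,(x,y),"max R-B",d.max() if d.size else None,"n>40",(d>40).sum())
E
python3 - <<'E'
from h import *
st()
L=np.array([.459,.1765,.050]);F=np.array([.606,.157,.052])
for c in("scene","side","wrist"):
  brass(c,L);brass(c,F)
r.read_camera("side")
for c in("scene","side","wrist"):
  for n in("leg","leg_tube","leg_foot"):
   for o in r.pinpoint(n,c)[:5]:
    if abs(o["at"][0]-.46)<.04 and o["at"][1]>.04: print(c,n,np.round(o["at"],4),round(o["confidence"],2))
E
```

```text
time_s: 21.47
ee_pos: [0.448, 0.0878, 0.0185]
ee_rot: [0.751, 0.661, -0.0, 0.0]
contact_force: [1.3, -0.7, 4.2]
width: 0.379
grasp_force: 40.5
t 21.47 pos [0.448  0.0878 0.0185] yawx 82.73 z [ 0.    -0.001 -1.   ] q6 1.89 F [ 1.3 -0.7  4.2] w 32.4 g 40.5
scene (np.int64(394), np.int64(272)) max R-B 81 n>40 3
scene (np.int64(346), np.int64(308)) max R-B 119 n>40 15
side (np.int64(284), np.int64(269)) max R-B 78 n>40 3
side (np.int64(233), np.int64(246)) max R-B 100 n>40 14
wrist (np.int64(318), np.int64(61)) max R-B 121 n>40 251
wrist (np.int64(615), np.int64(103)) max R-B 118 n>40 181
scene leg [0.4684 0.2308 0.0153] 0.58
scene leg_tube [0.4638 0.2136 0.0314] 0.81
scene leg_foot [0.4502 0.0875 0.0346] 0.65
side leg [0.4644 0.2287 0.0148] 0.94
side leg [0.4622 0.2147 0.0268] 0.59
side leg_tube [0.4629 0.2145 0.028 ] 0.82
side leg_foot [0.4513 0.0839 0.0307] 0.75
wrist leg_foot [0.4452 0.0808 0.0329] 0.65
```

The brass is appearing in the last hole. Pulling on in 1 mm steps.

```bash
for i in 1; do python3 -m handwheel '[{"linear":[-0.003,-0.025,0],"delta_rot":[0,0,0],"fingers":25},{"linear":[0,0,0],"delta_rot":[0,0,0],"fingers":25},{"linear":[-0.003,-0.025,0],"delta_rot":[0,0,0],"fingers":25},{"linear":[0,0,0],"delta_rot":[0,0,0],"fingers":25},{"linear":[0,0,0],"delta_rot":[0,0,0],"fingers":25}]' 40; done
python3 - <<'E'
from h import *
st()
L=np.array([.459,.1765,.050])
for c in("scene","side","wrist"): brass(c,L)
E
python3 -m handwheel '[{"linear":[-0.003,-0.025,0],"delta_rot":[0,0,0],"fingers":25},{"linear":[0,0,0],"delta_rot":[0,0,0],"fingers":25},{"linear":[0,0,0],"delta_rot":[0,0,0],"fingers":25}]' 40
python3 - <<'E'
from h import *
st()
L=np.array([.459,.1765,.050])
for c in("scene","side","wrist"): brass(c,L)
E
```

```text
time_s: 22.68
ee_pos: [0.4477, 0.0856, 0.0185]
ee_rot: [0.751, 0.661, -0.001, 0.001]
contact_force: [1.7, -5.5, 4.5]
width: 0.381
grasp_force: 40.6
t 22.68 pos [0.4477 0.0856 0.0185] yawx 82.73 z [ 0.    -0.002 -1.   ] q6 1.89 F [ 1.7 -5.5  4.5] w 32.5 g 40.6
scene (np.int64(394), np.int64(272)) max R-B 115 n>40 13
side (np.int64(284), np.int64(269)) max R-B 102 n>40 11
wrist (np.int64(318), np.int64(55)) max R-B 126 n>40 507
time_s: 23.08
ee_pos: [0.4477, 0.0852, 0.0185]
ee_rot: [0.75, 0.661, 0.0, -0.0]
contact_force: [1.1, -2.3, 3.5]
width: 0.383
grasp_force: 40.6
t 23.08 pos [0.4477 0.0852 0.0185] yawx 82.75 z [ 0.  0. -1.] q6 1.89 F [ 1.1 -2.3  3.5] w 32.7 g 40.6
scene (np.int64(394), np.int64(272)) max R-B 116 n>40 14
side (np.int64(284), np.int64(269)) max R-B 101 n>40 13
wrist (np.int64(319), np.int64(54)) max R-B 127 n>40 511
```

The button shows as much brass as the neighbour's now. Releasing and checking.

```bash
python3 -m handwheel '[{"linear":[0,0,0],"delta_rot":[0,0,0],"fingers":45},{"linear":[0,0,0],"delta_rot":[0,0,0],"fingers":56},{"linear":[0,0,0],"delta_rot":[0,0,0],"fingers":56},{"linear":[0,0,0],"delta_rot":[0,0,0],"fingers":56},{"linear":[0,0,0.5],"delta_rot":[0,0,0],"fingers":56},{"linear":[0,0,0.9],"delta_rot":[0,0,0],"fingers":56},{"linear":[0,0,0.9],"delta_rot":[0,0,0],"fingers":56},{"linear":[0,0.5,0.9],"delta_rot":[0,0,0],"fingers":56},{"linear":[0.1,0.9,0.9],"delta_rot":[0,0,0],"fingers":56},{"linear":[0.1,0.9,0],"delta_rot":[0,0,0],"fingers":56}]' 40
python3 -m handwheel '[{"linear":[0.1,0.5,0],"delta_rot":[0,0,0],"fingers":56},{"linear":[0,0,0],"delta_rot":[0,0,0],"fingers":56},{"linear":[0,0,0],"delta_rot":[0,0,0],"fingers":56},{"linear":[0,0,0],"delta_rot":[0,0,0],"fingers":56}]'
python3 - <<'E'
from h import *
st()
im=r.read_camera("wrist");b=r.read_camera("side")
cv2.imwrite("pics/z.png",np.vstack([im[:300,100:560],cv2.resize(b[200:330,160:346],(460,322),interpolation=cv2.INTER_CUBIC)])[:600])
for c in("scene","side","wrist"):
  if c=="scene": r.read_camera(c)
  for n in("leg","leg_tube","leg_foot","fitted","mount","spanner"):
   for o in r.pinpoint(n,c)[:3]:
    if o["at"][1]>.04: print(c,n,np.round(o["at"],4),round(o["confidence"],2))
E
```

```text
time_s: 24.07
ee_pos: [0.4572, 0.1715, 0.1824]
ee_rot: [0.751, 0.66, 0.004, 0.002]
contact_force: [1.7, -0.1, 0.4]
width: 0.654
grasp_force: 0.0
time_s: 24.4
ee_pos: [0.4583, 0.1902, 0.1753]
ee_rot: [0.75, 0.661, -0.001, -0.0]
contact_force: [0.2, -0.2, -0.4]
width: 0.658
grasp_force: 0.0
t 24.4 pos [0.4583 0.1902 0.1753] yawx 82.77 z [-0.001 -0.001 -1.   ] q6 2.09 F [ 0.2 -0.2 -0.4] w 56.2 g 0.0
scene leg [0.465  0.2294 0.0117] 0.7
scene leg_tube [0.4648 0.2133 0.0342] 0.77
scene leg_foot [0.4501 0.0867 0.0335] 0.98
scene fitted [0.6086 0.2157 0.0113] 0.72
scene fitted [ 0.2568  0.2045 -0.0017] 0.54
scene mount [0.4664 0.229  0.011 ] 0.85
scene spanner [ 0.2597  0.2034 -0.0013] 0.88
scene spanner [0.496  0.3299 0.0102] 0.49
side leg [0.4628 0.2281 0.0112] 0.76
side leg_foot [0.4494 0.0828 0.0312] 0.87
side fitted [0.6089 0.2109 0.0137] 0.58
side fitted [0.4666 0.2312 0.0087] 0.39
side mount [0.4657 0.2304 0.0102] 0.56
side spanner [0.2591 0.2009 0.001 ] 0.63
wrist leg [0.467  0.2311 0.0174] 0.69
wrist leg_tube [0.4588 0.2216 0.0282] 0.74
wrist leg_foot [0.4458 0.0804 0.0339] 0.67
wrist fitted [0.6139 0.2155 0.0136] 0.58
wrist spanner [2.634e-01 2.010e-01 2.000e-04] 0.95
```

View pics/z.png

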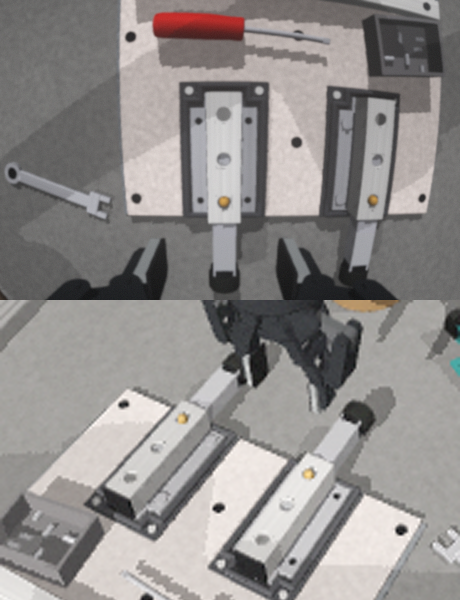

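The brass button stands up in the last hole at (223,202), like the neighbour's at (373,200). The leg is square in the pocket, the spanner is aside and the gripper is clear. Handing in.

```bash
python3 -c "
from h import *
print(r.sign_off())"
```

```text
the job is handed in; nothing more can be done
None
```

The job is handed in (sign-off returned no verdict): the last pictures show the spanner laid aside on the bench, the leg square in the mount with its button up in the last hole, and the gripper clear.

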